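Screw down the crate lid's eye with a rod

TASK

The lid of the grey pantry crate is held by a steel screw eye that has worked loose. Take the brass rod from its wooden rest, slide it through the loop of the eye and use it as a tommy bar to turn the eye clockwise (seen from above) until it comes up snug against its hard stop; give it a light, definite nip there but do not wrench it. Then draw the rod out without turning the eye back, lay it back in both notches of its rest, and leave the jar, the ramekin and the funnel where they stand.

Things in the scene. Friction and masses are not known exactly. Their poses are not given: they have to be found in the camera images.
- crate: Grey plastic crate with its lid flap shut, fixed to the shelf, 224 x 184 mm, lid top 85 mm above the shelf. Origin: centre of its underside; x to its hinge side (away from the robot at yaw 0), z up. The eye's vertical axis stands 40 mm from the centre towards -x (the front edge).
- eye_loop (a point): Centre of the round loop of the steel screw eye standing upright in the lid, 38 mm above the lid, on the vertical screw axis. x: normal of the loop, level (the rod slides along it); y across the loop; z up. Round wire 9 mm thick, clear hole 21 mm, outside 39 mm; stem 12 mm, shoulder disc 25 mm. In the loop the rod swivels about 0.7 rad either way off x before it binds and takes the eye along.
- eye (a joint): Angle of the screw eye, rad, growing clockwise seen from above (tightening). It runs stiffly (friction about 0.1 N m, stays where left), does not sink, and ends at a hard stop 0.45 to 0.8 rad beyond its start, unmarked, to be felt as a sudden rise of the torque about the screw axis. 0.35 to 0.45 N m there is a proper nip; over 0.6 N m is wrenching.
- rod: Straight round brass rod, loose, 14 mm in diameter, 220 mm long, about 0.12 kg. Origin at its middle, x along it. It lies level in the two notches of the rest, its axis 50 mm above the shelf.
- rod_end_a (a point): Centre of the rod's end face at +x, 110 mm from its middle.
- rod_end_b (a point): Centre of the rod's end face at -x, 110 mm from its middle.
- rest: Wooden rod rest, fixed to the shelf: base 170 x 60 x 8 mm with two posts 140 mm apart along its x axis, each with an open 90 degree V notch (34 mm wide at the top, top edges 57 mm above the shelf). Origin: centre of its underside. Free room for fingers between the posts.
- rest_seat (a point): Where the middle of the rod belongs: midway between the notches, on the axis of a rod lying in them, 50 mm above the shelf; x runs along the rod.
- jar: Dulce de leche jar, amber glass, 72 mm in diameter, 92 mm tall, loose, standing; origin under its centre. Bystander.
- ramekin: White ceramic ramekin, 86 mm in diameter, 46 mm tall, loose; origin under its centre. Bystander.
- funnel: Orange plastic funnel standing mouth down, 92 mm in diameter, 85 mm tall, loose; origin under its centre. Bystander.

How it is judged:
By the outcome, as a careful person would: the job done as asked, in the order asked, and still so for the second after the job is handed in, with the robot touching nothing.
It also fails if it takes over 72 s, if anything falls off the work surface, if the arm or the gripper's body presses on something with over 40 N, if the wrist force passes 120 N, or if a joint passes its speed limit or range.

ROBOT

A 7-joint arm with a two-finger parallel gripper is mounted at the origin on the work surface. World frame = base frame: x ahead of the robot, y to its left, z up, the work surface at z = 0. Lengths are in m, angles in rad, forces in N, time in s.
With the tool pointing down it reaches from about 0.4 to 0.925 m from the base axis. Payload 4.1 kg.
Tool frame: the origin (TCP) lies at the very end of the fingers, on their centre line; the grasp point (between the pads) lies 19 mm behind it; z points along the fingers, y is the line along which they close (so a half turn about z gives the same grasp; the last joint's range is limited). The gripper opens to 85 mm and grips with 20 to 120 N. Pads are 22 mm wide; open, the fingers measure 114 mm over their backs; the gripper's body (76 mm by 85 mm) begins 54 mm behind the grasp point. The pads swing forward as they close: fully open they stand 13 mm farther back than shut.
Start: joints at [-1.364, 0.398, 0.045, 1.537, -0.019, 1.207, -0.051], TCP at [0.196, 0.62, 0.194] pointing down, gripper open.
Joint ranges: [-2.82, 2.82], [-0.49, 2.23], [-1.37, 1.46], [0, 2.46], [-1.36, 4.5], [0.23, 2], [-2.94, 2.94]. Speed limits (rad/s): [2.57, 2.57, 3.14, 3.14, 3.14, 3.14, 3.14].

INTERFACE

Orientations are given as a rotation vector (axis times angle).
In Python, from plant import bot, eyes gives the robot as it stands.
- The arm moves only by the tool carry_out, never from a script. Its argument "plan" is one flat list of numbers, 5 for each row, row after row: the opening, from -1 (shut) to 1 (fully open), then the shift along the tool's x, y, z in units of 50 mm (1.0 is 50 mm), then the turn about the tool's z in units of 8 degrees (1.0 is 8 degrees). In form: [claw, dx, dy, dz, turn, claw, dx, dy, dz, turn, ...]. A call has 1 to 20 rows; each row shifts and turns the commanded pose from where the row before left it, along the tool's axes as they then stand; what a row does not reach is not made up. A row lasts 1/10 s, in which the tool goes at most 50 mm and 8.59 degrees, less where a joint would pass 70% of its speed; a pose out of reach is approached as far as the arm can. A call is refused whole if a number of a shift passes 1 or a number of a turn 1, either way. A call with a gripper value outside its range is refused whole. The fingers move at their own pace and stop on an object; "newtons" is the grip in N (left out, the last holds). Time passes only in rows, so rows that do not move let the fingers close. It gives the time, the measured TCP pose, the force, the opening and the grip force at its end, in the units of the state.
- bot.observe(): the state, without advancing time (a new reading comes with each control period).
- eyes.grab_frame(name): name is "side" or "top" or "wrist"; returns the picture (480x640x3 uint8, red, green, blue); there is no depth.
- eyes.camera_info(name): a dict with "intrinsics" (3x3 intrinsics, pixels), "world_from_camera" (4x4, takes a point from camera to world coordinates). Camera axes: x right, y down, z forward; pixel columns grow to the right and rows downward; lengths in m; the calibration is good to about 2 mm. A picture is of the moment at which its call begins: read the wrist's pose just before it. camera_info takes no time and is no camera call; for the wrist camera it gives the pose at the moment of the call.
- bot.sign_off(): hands the job in; it is judged then, once.
The state is a dict: "time_s": time; "joint_positions": joint angles; "dq": joint speeds; "joint_torque": joint torques, N m; "tcp_pos": TCP position; "orientation": TCP orientation; "ft_force": force on the tool from outside, world axes, zero at the start; "wrist_torque": the same for the moment, N m; "opening": finger opening in m; "finger_force": force on a finger pad.
Only numpy, scipy, OpenCV 4.12 (cv2) and the standard library are available. Lean on these libraries where they do the work, as an engineer would, in place of code of your own. Each camera call takes 0.05 s, during which the arm holds its last target. There are 200 camera calls.

## Working session

There is one attempt and no reset: what is moved stays moved. The work goes in short steps, Python scripts to look and compute and a tool call to move; the robot and the scene stay as the last step left them, time stands still between calls to the robot, and variables do not carry over. Pictures are saved under pics/ and viewed, at most 13 in all, crops included, and the job is handed in when it is done.

Besides the shell and the picture viewer there is one more tool, called after "Emit:" as name(argument=value, ...), one argument or row to a line, values as JSON. carry_out: Moves the arm, as the interface text tells. Its arguments: {"type":"object","properties":{"plan":{"type":"array"},"newtons":{"type":"number"}},"required":["plan"]}

```bash
mkdir -p pics; python3 - <<'E'
from plant import bot, eyes
import cv2, numpy as np
np.set_printoptions(precision=4,suppress=True)
s=bot.observe()
for k,v in s.items(): print(k,v)
for n in("side","top"):
    i=eyes.camera_info(n); print(n,np.array(i["intrinsics"]),np.array(i["world_from_camera"]))
    cv2.imwrite(f"pics/{n}0.png",eyes.grab_frame(n)[:,:,::-1])
E
```

```text
time_s 0.0
joint_positions [-1.364   0.3992  0.045   1.5379 -0.0187  1.2069 -0.0507]
dq [ 0.0003 -0.0009  0.0002 -0.0012 -0.0005  0.0022  0.0003]
joint_torque [  0.     -47.5131   1.365  -25.421    0.0117   0.0098  -0.    ]
tcp_pos [0.1954 0.6192 0.1931]
orientation [-0.4783 -3.1048  0.0031]
ft_force [0.5106 0.0455 0.8543]
wrist_torque [ 0.002  -0.0282 -0.0054]
finger_force 0.0
opening 0.0850164003377873
side [[527.9616   0.     322.288 ]
 [  0.     527.9616 235.3906]
 [  0.       0.       1.    ]] [[ 0.8037 -0.3167  0.5038  0.0685]
 [-0.5948 -0.4058  0.6939 -0.7157]
 [-0.0153 -0.8573 -0.5145  0.6052]
 [ 0.      0.      0.      1.    ]]
top [[467.8435   0.     324.4661]
 [  0.     467.8435 236.634 ]
 [  0.       0.       1.    ]] [[-0.0111 -0.9813  0.192   0.3564]
 [-0.9992  0.0184  0.0366 -0.0591]
 [-0.0394 -0.1914 -0.9807  1.0696]
 [ 0.      0.      0.      1.    ]]
```

View pics/side0.png

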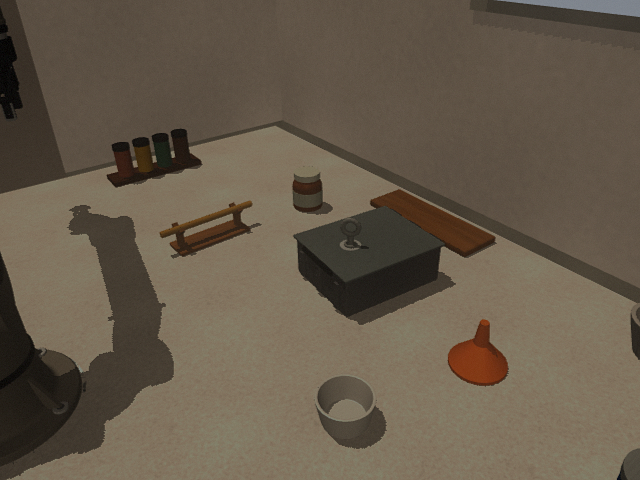

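View pics/top0.png

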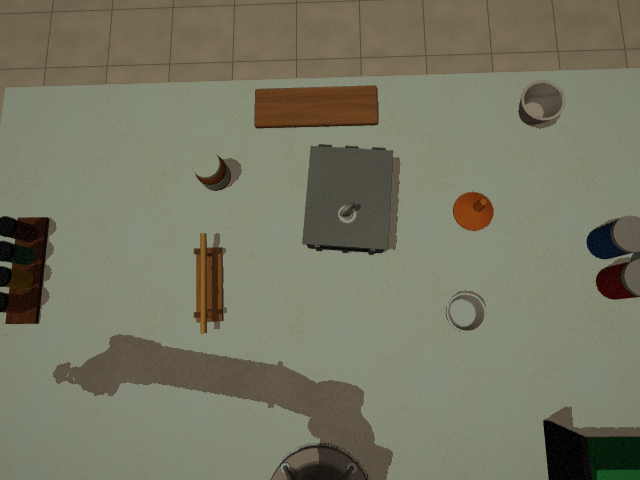

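Side view: the rod ends are at (163,234) and (251,205), and the eye loop is at (350,228). Top view: the rod runs (204,234)–(204,333) and the eye is at (348,212). I'll enlarge both for precision.

```bash
python3 - <<'E'
import cv2,numpy as np
s=cv2.imread("pics/side0.png");t=cv2.imread("pics/top0.png")
def c(im,x,y,w,h,k):
    return cv2.convertScaleAbs(cv2.resize(im[y:y+h,x:x+w],(w*k,h*k),interpolation=cv2.INTER_CUBIC),alpha=1.8)
a=np.vstack([c(s,155,195,100,60,4),c(s,325,210,50,45,8)[:360]])   # 400x240 ; 400x360
b=np.vstack([c(t,160,228,100,60,4)[:240],c(t,323,190,50,45,8)])
b[:240]=0; r=c(t,190,228,30,110,4)  # 120x440
r=cv2.rotate(r,cv2.ROTATE_90_CLOCKWISE)[:, -400:]
b[:120]=r
cv2.imwrite("pics/c1.png",np.hstack([a,b]))
E
```

```text
(no output)
```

View pics/c1.png

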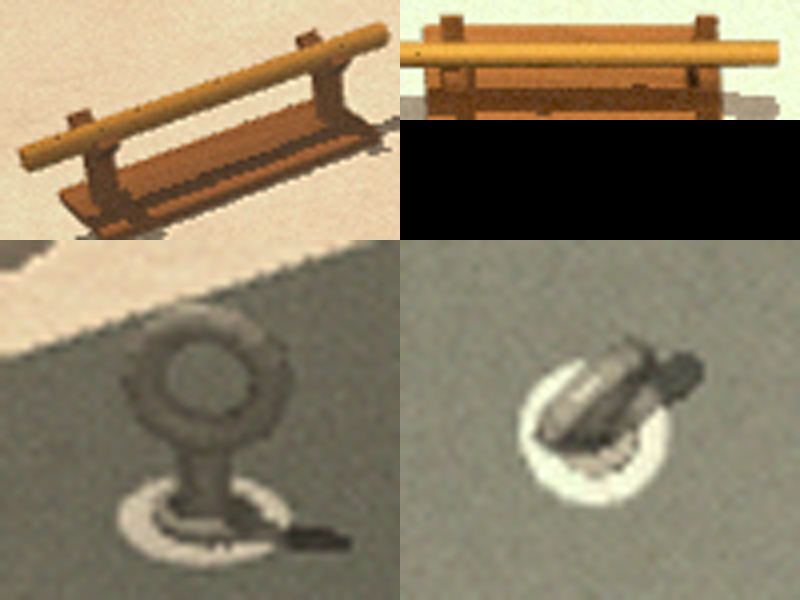

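```bash
cat > h.py <<'E'
import numpy as np,cv2
from scipy.optimize import least_squares
from plant import bot,eyes
np.set_printoptions(precision=4,suppress=True)
def cam(n):
    i=eyes.camera_info(n); return np.array(i["intrinsics"]),np.array(i["world_from_camera"])
def proj(c,P):
    K,T=c; q=(np.atleast_2d(P)-T[:3,3])@T[:3,:3]@K.T; return q[:,:2]/q[:,2:]
def tri(obs):  # [(cam,(u,v)),...]
    f=lambda p:np.concatenate([proj(c,p)[0]-uv for c,uv in obs])
    r=least_squares(f,[.5,0,.1]); return r.x,np.abs(r.fun).max()
def onz(c,uv,z):
    K,T=c; d=T[:3,:3]@np.linalg.solve(K,[uv[0],uv[1],1]); return T[:3,3]+d*(z-T[2,3])/d[2]
E
python3 - <<'E'
from h import *
S,T=cam("side"),cam("top")
t=cv2.imread("pics/top0.png");s=cv2.imread("pics/side0.png")
h=cv2.cvtColor(t,cv2.COLOR_BGR2HSV);
m=cv2.inRange(h,(12,120,100),(25,255,255)); m[:, :180]=0;m[:,230:]=0;m[:225]=0;m[345:]=0
ys,xs=np.nonzero(m);print("toprod rows",ys.min(),ys.max(),len(ys),[ (y,xs[ys==y].mean()) for y in (240,260,280,300,320)])
def line(ys,xs):return np.polyfit(ys,xs,1)
p=line(ys,xs)
e1=(np.polyval(p,ys.min()),ys.min()-.0);e2=(np.polyval(p,ys.max()),ys.max()+0.)
for nm,a,b in(("far",(251.2,203.5),e1),("near",(161.5,234.5),e2)): print(nm,tri([(S,a),(T,b)]))
E1,E2=tri([(S,(251.2,203.5)),(T,e1)])[0],tri([(S,(161.5,234.5)),(T,e2)])[0]
print("len",np.linalg.norm(E1-E2),"mid",(E1+E2)/2,"yaw",np.arctan2(*(E1-E2)[1::-1]), "z.05",onz(T,e1,.05),onz(T,e2,.05))
L,e=tri([(S,(350.9,227.)),(T,(347,209.75))]);print("loop",L,e)
# yaw fit: silhouettes of torus, dark overlays
def pts(L,y):
    a,b=np.meshgrid(np.linspace(0,2*np.pi,60),np.linspace(0,2*np.pi,20)); r=.015+.0045*np.cos(b)
    yv=np.array([-np.sin(y),np.cos(y),0]);xv=np.array([np.cos(y),np.sin(y),0])
    return L+(r*np.cos(a))[...,None]*yv+(r*np.sin(a))[...,None]*[0,0,1]+(.0045*np.sin(b))[...,None]*xv
out=[]
for y in np.arange(.2,1.6,.2):
  row=[]
  for im,c,x0,y0 in((s,S,325,205),(t,T,323,187)):
    k=6;im2=cv2.convertScaleAbs(cv2.resize(im[y0:y0+33,x0:x0+50],None,fx=k,fy=k,interpolation=cv2.INTER_CUBIC),alpha=1.8)
    q=((proj(c,pts(L,y).reshape(-1,3))-[x0,y0]+.5)*k).astype(np.int32); mk=np.zeros(im2.shape[:2],np.uint8)
    for u,v in q: cv2.circle(mk,(int(u),int(v)),4,255,-1)
    cs=cv2.findContours(mk,cv2.RETR_LIST,cv2.CHAIN_APPROX_NONE)[0]; cv2.drawContours(im2,cs,-1,(0,0,255),1); row.append(im2[:,30:230])
  out.append(np.vstack(row))
out.append(out[0]*0)
g=np.vstack([np.hstack(out[:4])[::1],np.hstack(out[4:])]);g=cv2.resize(g,(800,600)) ;cv2.imwrite("pics/y1.png",g);print(g.shape)
E
```

```text
toprod rows 233 332 987 [(240, np.float64(202.0)), (260, np.float64(205.35714285714286)), (280, np.float64(205.28571428571428)), (300, np.float64(205.14285714285714)), (320, np.float64(203.46153846153845))]
far (array([0.5696, 0.2489, 0.0486]), np.float64(0.03548247365245061))
near (array([0.3515, 0.2403, 0.0502]), np.float64(0.1792798856097022))
len 0.21826974326746662 mid [0.4605 0.2446 0.0494] yaw 0.03952918924643157 z.05 [0.5694 0.2485 0.05  ] [0.3511 0.2405 0.05  ]
loop [ 0.5993 -0.0721  0.122 ] 0.5648084653190324
(600, 800, 3)
```

View pics/y1.png

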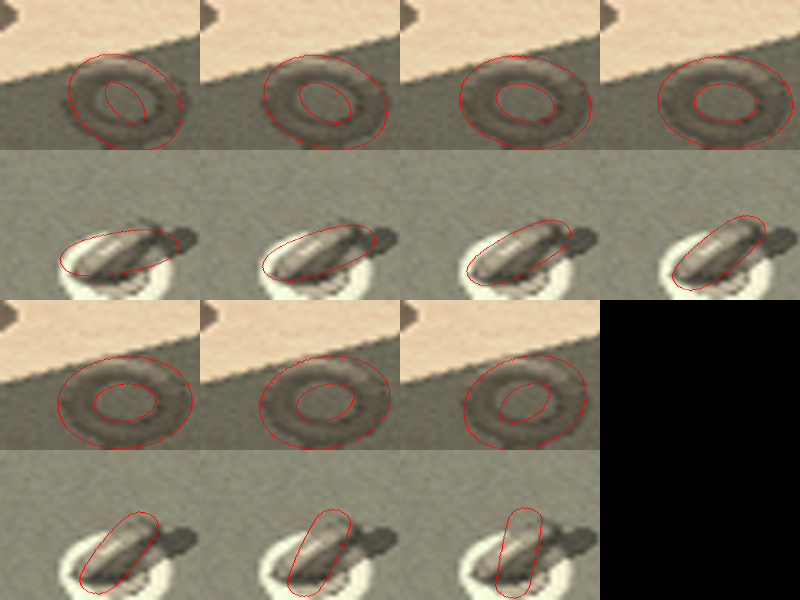

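The loop is at about (0.599,−0.072,0.122), and its height matches the given 0.123. The model overlay fits best with the normal at about 0.75 rad. The rod's middle is at about (0.4605,0.2446,0.05), yaw 0.04, and it measures 218 mm long. Next I'll write a row planner and go look at the eye with the wrist camera.

```bash
cat >> h.py <<'E'
from scipy.spatial.transform import Rotation as Ro
def yaw(R): return np.arctan2(-R[1,0],-R[0,0])   # rod direction = tool -x
def state():
    s=bot.observe(); return np.array(s["tcp_pos"]),Ro.from_rotvec(s["orientation"]).as_matrix(),s
def rows(claw,way,vmax=.045,start=None):
    """way: list of (pos,yaw[,n rows]); print rows, tool pointing down"""
    p,R,_=state(); y=yaw(R)
    if start: p,y=np.array(start[0]),start[1]
    for w in way:
        q,yy=np.array(w[0]),w[1]; n=w[2] if len(w)>2 else int(max(np.ceil(np.linalg.norm(q-p)/vmax),np.ceil(abs(yy-y)/.138),1))
        p0,y0=p,y
        for i in range(1,n+1):
            t=p0+(q-p0)*i/n; ty=y0+(yy-y0)*i/n; d=t-p
            x=-np.array([np.cos(y),np.sin(y)]); yv=np.array([x[1],-x[0]])
            # tool y = z x x, z down
            print(f"{claw}, {d[:2]@x/.05:.3f}, {d[:2]@yv/.05:.3f}, {-d[2]/.05:.3f}, {-(ty-y)/np.radians(8):.3f},")
            p,y=p+np.round(d,5),ty
E
python3 - <<'E'
from h import *
p,R,s=state();print(p,yaw(R),R)
K,T=cam("wrist");print(K, R.T@(T[:3,3]-p), R.T@T[:3,:3])
rows(1,[((.5,-.12,.26),.04)])
E
```

```text
[0.1955 0.6192 0.1931] -0.3056632988340546 [[-0.9536  0.3009 -0.0004]
 [ 0.3009  0.9536 -0.0018]
 [-0.0001 -0.0018 -1.    ]]
[[392.4588   0.     328.0683]
 [  0.     392.4588 231.9459]
 [  0.       0.       1.    ]] [ 0.0682 -0.0011 -0.1805] [[ 0.0006 -0.9633 -0.2684]
 [ 1.      0.0008 -0.0007]
 [ 0.0009 -0.2684  0.9633]]
1, -0.570, -0.681, -0.074, -0.138,
1, -0.557, -0.692, -0.074, -0.138,
1, -0.543, -0.703, -0.074, -0.138,
1, -0.530, -0.713, -0.074, -0.138,
1, -0.516, -0.723, -0.074, -0.138,
1, -0.502, -0.733, -0.074, -0.138,
1, -0.488, -0.742, -0.074, -0.138,
1, -0.473, -0.752, -0.074, -0.138,
1, -0.459, -0.761, -0.074, -0.138,
1, -0.444, -0.769, -0.074, -0.138,
1, -0.429, -0.778, -0.074, -0.138,
1, -0.414, -0.786, -0.074, -0.138,
1, -0.399, -0.794, -0.074, -0.138,
1, -0.384, -0.801, -0.074, -0.138,
1, -0.368, -0.808, -0.074, -0.138,
1, -0.353, -0.815, -0.074, -0.138,
1, -0.337, -0.822, -0.074, -0.138,
1, -0.321, -0.828, -0.074, -0.138,
```

Emit:
carry_out(
  plan=[1, -0.57, -0.68, -0.07, -0.14, 1, -0.56, -0.69, -0.07, -0.14, 1, -0.54, -0.7, -0.07, -0.14, 1, -0.53, -0.71, -0.07, -0.14, 1, -0.52, -0.72, -0.07, -0.14, 1, -0.5, -0.73, -0.07, -0.14, 1, -0.49, -0.74, -0.07, -0.14, 1, -0.47, -0.75, -0.07, -0.14, 1, -0.46, -0.76, -0.07, -0.14, 1, -0.44, -0.77, -0.07, -0.14, 1, -0.43, -0.78, -0.07, -0.14, 1, -0.41, -0.79, -0.07, -0.14, 1, -0.4, -0.79, -0.07, -0.14, 1, -0.38, -0.8, -0.07, -0.14, 1, -0.37, -0.81, -0.07, -0.14, 1, -0.35, -0.81, -0.07, -0.14, 1, -0.34, -0.6, -0.07, -0.14, 1, 0, 0, 0, 0],
)

```text
time_s: 1.9
tcp_pos: [0.4862, -0.0708, 0.2541]
orientation: [-0.029, 3.14, -0.005]
ft_force: [0.4, 0.0, -0.0]
opening: 0.0854
finger_force: 0.0
```

```bash
python3 - <<'E'
from h import *
p,R,s=state();print(s["time_s"],p,yaw(R),s["joint_positions"],s["ft_force"])
C=cam("wrist"); im=eyes.grab_frame("wrist")[:,:,::-1].copy();np.save("w1.npy",np.array(C[1]));cv2.imwrite("pics/w1.png",im)
uv=proj(C,[.5985,-.072,.122])[0];print(uv)
x0,y0=int(uv[0])-50,int(uv[1])-37
c=cv2.resize(im[max(y0,0):y0+75,x0:x0+100],None,fx=8,fy=8,interpolation=cv2.INTER_CUBIC);cv2.imwrite("pics/w1c.png",cv2.convertScaleAbs(c,alpha=1.8));print(x0,y0)
E
```

```text
1.9 [ 0.4862 -0.0708  0.2541] 0.01816992403599528 [-0.6132  0.0745  0.7126  1.8351 -0.0481  1.2483  1.7022] [ 0.358   0.0276 -0.0163]
[326.1642 333.1591]
276 296
```

View pics/w1c.png

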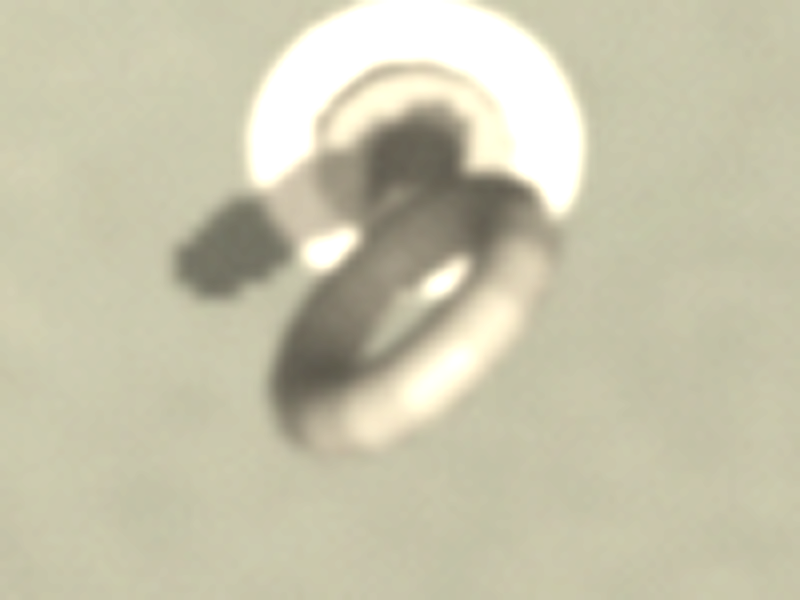

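```bash
python3 - <<'E'
from h import *
S,T=cam("side"),cam("top");K,_=cam("wrist");W=(K,np.load("w1.npy"))
def pts(L,y):
    a,b=np.meshgrid(np.linspace(0,2*np.pi,90),np.linspace(0,2*np.pi,30)); r=.015+.0045*np.cos(b)
    yv=np.array([-np.sin(y),np.cos(y),0]);xv=np.array([np.cos(y),np.sin(y),0])
    return (L+(r*np.cos(a))[...,None]*yv+(r*np.sin(a))[...,None]*[0,0,1]+(.0045*np.sin(b))[...,None]*xv).reshape(-1,3)
def bb(c,P):
    q=proj(c,P); return np.r_[q.min(0),q.max(0)]
w=np.array([276+270/8,296+172/8,276+557/8,296+460/8])-.44
s=np.array([325+122/8,210+62/8,325+292/8,210+211/8])-.44
t=np.array([323+135/8,190+95/8,323+262/8,190+210/8])-.44
def f(v,use):
    P=pts(v[:3],v[3]); return np.concatenate([(bb(c,P)-o)/k for n,c,o,k in(("w",W,w,2),("s",S,s,1),("t",T,t,1.5)) if n in use])
for use in("wst","ws","wt","st"):
    r=least_squares(f,[.599,-.072,.122,.75],args=(use,),x_scale=[.01,.01,.01,.2],diff_step=1e-3);print(use,r.x,r.fun)
r=least_squares(f,[.599,-.072,.122,.75],args=("wst",),x_scale=[.01,.01,.01,.2],diff_step=1e-3)
im=cv2.imread("pics/w1.png");k=6
c2=cv2.convertScaleAbs(cv2.resize(im[300:365,285:375],None,fx=k,fy=k),alpha=1.5)
mk=np.zeros(c2.shape[:2],np.uint8)
for u,v in ((proj(W,pts(r.x[:3],r.x[3]))-[285,300]+.5)*k).astype(int): cv2.circle(mk,(int(u),int(v)),3,255,-1)
cv2.drawContours(c2,cv2.findContours(mk,cv2.RETR_LIST,cv2.CHAIN_APPROX_NONE)[0],-1,(0,0,255),1);cv2.imwrite("pics/w1f.png",c2)
# disc centre on lid: bright disc
print("disc", onz(W,(276+(415)/8,296+140/8),.0855), onz(T,(347.2,207+5.9),.0855),onz(S,(325+208/8-.4,210+275/8-.4),.0855))
print("to rod");rows(1,[((.43,.243,.17),.04)])
E
```

```text
wst [ 0.6    -0.0714  0.1223  0.6984] [-0.2553  0.0618 -0.0475  0.1638  0.0505 -0.256  -0.0903  0.3731 -0.04
  0.1892 -0.5182  0.0718]
ws [ 0.6    -0.0712  0.1221  0.7103] [-0.0593 -0.0049  0.0136  0.1915 -0.0245 -0.2357 -0.1376  0.3775]
wt [ 0.6008 -0.0714  0.1205  0.6941] [-0.2414  0.0246 -0.0842 -0.011  -0.0486  0.1016 -0.5179 -0.0601]
st [ 0.5998 -0.072   0.1228  0.6846] [ 0.1826 -0.3507  0.0163  0.3068  0.0991  0.2485 -0.2848  0.0475]
disc [ 0.5981 -0.0706  0.0855] [ 0.6004 -0.0722  0.0855] [ 0.6004 -0.0722  0.0855]
to rod
1, 0.121, 0.780, 0.209, -0.017,
1, 0.119, 0.780, 0.209, -0.017,
1, 0.118, 0.780, 0.209, -0.017,
1, 0.116, 0.780, 0.209, -0.017,
1, 0.114, 0.781, 0.209, -0.017,
1, 0.112, 0.781, 0.209, -0.017,
1, 0.110, 0.781, 0.209, -0.017,
1, 0.108, 0.782, 0.209, -0.017,
```

View pics/w1f.png

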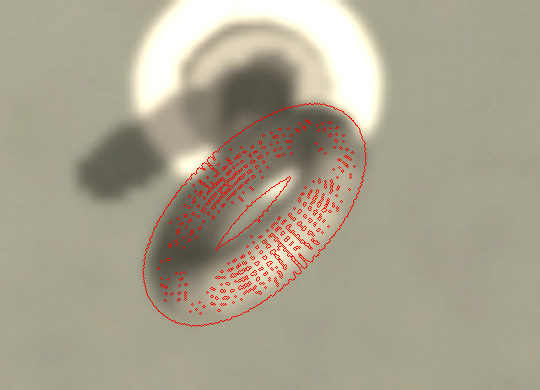

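The loop fit is consistent across all three views: (0.600, −0.071, 0.122), yaw 0.70. Now to the rod.

Emit:
carry_out(
  plan=[1, 0.12, 0.78, 0.2, -0.02, 1, 0.12, 0.78, 0.2, -0.02, 1, 0.12, 0.78, 0.2, -0.02, 1, 0.12, 0.78, 0.2, -0.02, 1, 0.11, 0.78, 0.2, -0.02, 1, 0.11, 0.78, 0.2, -0.02, 1, 0.11, 0.78, 0.2, -0.02, 1, 0.11, 0.78, 0.2, 0, 1, 0, 0, 0, 0, 1, 0, 0, 0, 0],
)

```text
time_s: 2.95
tcp_pos: [0.4259, 0.2461, 0.1729]
orientation: [0.079, -3.139, 0.002]
ft_force: [0.6, -0.2, -1.2]
opening: 0.0854
finger_force: 0.0
```

```bash
python3 - <<'E'
from h import *
p,R,s=state();print(s["time_s"],p,yaw(R),np.array(s["joint_positions"]))
W=cam("wrist"); im=eyes.grab_frame("wrist")[:,:,::-1].copy();cv2.imwrite("pics/w2.png",im);np.save("w2.npy",W[1])
print(proj(W,[[.5695,.2487,.05],[.3513,.2403,.05],[.4605,.2446,.05],[.43,.2434,.05]]))
c=cv2.convertScaleAbs(im,alpha=1.5);cv2.imwrite("pics/w2v.png",c)
E
```

```text
2.95 [0.4259 0.2461 0.1729] 0.05046264421726158 [-0.9829  0.1428  0.4114  1.9385 -0.0646  1.0749  1.0769]
[[324.2785 370.6709]
 [327.2453 114.4044]
 [325.7434 254.3156]
 [326.1359 217.8689]]
```

View pics/w2v.png

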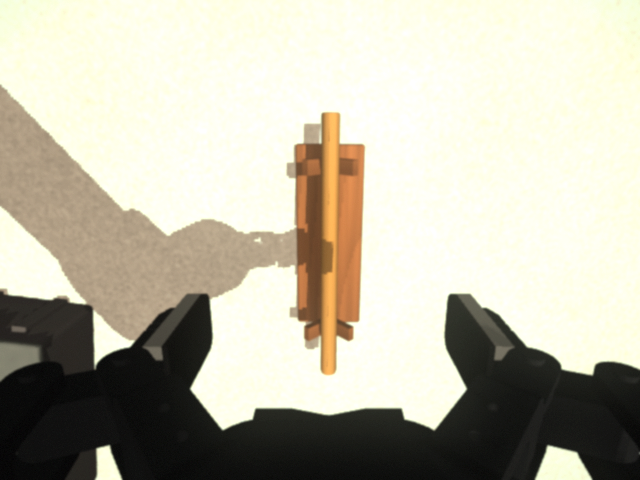

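```bash
python3 - <<'E'
from h import *
W=(cam("wrist")[0],np.load("w2.npy"))
a,b=onz(W,(330.5,112.5),.05),onz(W,(328.8,374),.05);print(a,b,np.linalg.norm(a-b),(a+b)/2,np.arctan2(b[1]-a[1],b[0]-a[0]))
E
```

```text
[0.3498 0.2426 0.05  ] [0.5727 0.2529 0.05  ] 0.22310546432349013 [0.4613 0.2478 0.05  ] 0.04597688396806939
```

Emit:
carry_out(
  plan=[1, 0, 0, 0.6, 0, 1, 0, 0, 0.6, 0, 1, 0, 0, 0.6, 0, 1, 0, 0, 0.5, 0, 1, 0, 0, 0.3, 0, 1, 0, 0, 0.22, 0, 1, 0, 0, 0, 0, 1, 0, 0, 0, 0],
)

```text
time_s: 3.8
tcp_pos: [0.4284, 0.2446, 0.0333]
orientation: [-0.071, 3.14, 0.001]
ft_force: [-0.3, 0.3, 0.5]
opening: 0.0857
finger_force: 0.0
```

Emit:
carry_out(
  newtons=80,
  plan=[-1, 0, 0.03, 0.05, 0, -1, 0, 0, 0, 0, -1, 0, 0, 0, 0, -1, 0, 0, 0, 0, -1, 0, 0, 0, 0, -1, 0, 0, 0, 0, -1, 0, 0, 0, 0, -1, 0, 0, 0, 0],
)

```text
time_s: 4.6
tcp_pos: [0.4276, 0.2463, 0.0301]
orientation: [0.073, -3.141, -0.0]
ft_force: [1.0, -0.8, -0.5]
opening: 0.0002
finger_force: 0.0
```

```bash
python3 - <<'E'
from h import *
p,R,s=state();print(s)
a=eyes.grab_frame("wrist")[:,:,::-1];b=eyes.grab_frame("side")[:,:,::-1];cv2.imwrite("pics/w3.png",a);cv2.imwrite("pics/s3.png",b)
b2=cv2.resize(b[120:280,100:300],(400,320))
o=np.hstack([cv2.resize(a,(400,300)),b2[:300]]);cv2.imwrite("pics/v3.png",cv2.convertScaleAbs(o,alpha=1.6))
E
```

```text
{'time_s': 4.6, 'joint_positions': array([-0.9267,  0.3431,  0.3762,  2.0744, -0.1814,  0.7547,  1.1792]), 'dq': array([ 0.0018, -0.0008,  0.0005,  0.002 , -0.0017,  0.0001, -0.0006]), 'joint_torque': array([ -0.0039, -34.9153,   3.6644, -18.3544,   0.0084,   0.0008,
        -0.    ]), 'tcp_pos': array([0.4276, 0.2463, 0.0301]), 'orientation': array([ 0.0725, -3.1407, -0.    ]), 'ft_force': array([ 0.9799, -0.8286, -0.4651]), 'wrist_torque': array([-0.0418,  0.0175,  0.01  ]), 'finger_force': 0.0, 'opening': 0.0002087911885154568}
```

View pics/v3.png

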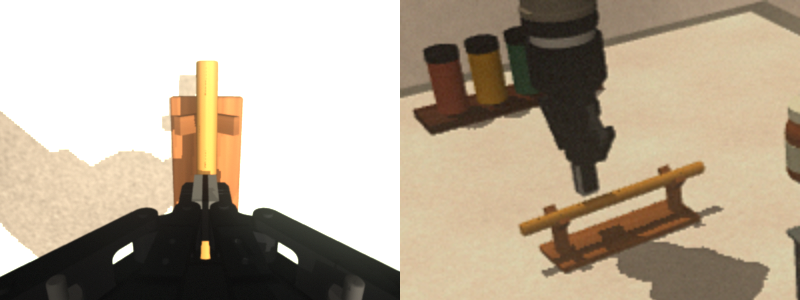

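The rod is still in its rest and the fingers have shut on nothing, apparently with the tips above the rod. I'll check numerically where the tips really are.

```bash
python3 - <<'E'
from h import *
S=cam("side");W=cam("wrist");T=cam("top")
P=[[.4276,.2463,z] for z in(.03,.05,.057,.07,.08)]
print("side",proj(S,P));print("wrist/1.6",proj(W,P)*400/640);print(proj(S,[[.5727,.2529,.05],[.3498,.2426,.05]]))
b=cv2.imread("pics/s3.png");a=cv2.imread("pics/w3.png")
o=np.hstack([cv2.resize(b[180:230,170:220],(400,400),interpolation=cv2.INTER_CUBIC),cv2.resize(a[240:440,240:440],(400,400))])
cv2.imwrite("pics/v4.png",cv2.convertScaleAbs(o,alpha=2.2))
E
```

```text
side [[195.4785 230.3164]
 [194.1856 222.2876]
 [193.7275 219.4429]
 [192.869  214.1117]
 [192.2016 209.9674]]
wrist/1.6 [[206.4606 167.5208]
 [206.6025 177.632 ]
 [206.66   181.7244]
 [206.7801 190.2767]
 [206.8866 197.8666]]
[[251.4979 201.9412]
 [160.1287 234.4201]]
```

View pics/v4.png

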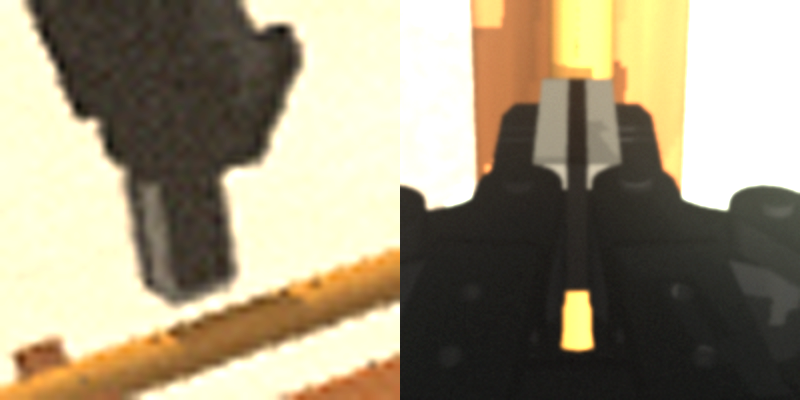

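```bash
python3 - <<'E'
from h import *
W=cam("wrist");p,R,s=state()
a=cv2.imread("pics/w3.png");h=cv2.cvtColor(a,cv2.COLOR_BGR2HSV)
m=cv2.inRange(h,(12,80,120),(28,255,255))[:280]; ys,xs=np.nonzero(m[:150]);print("rod end row",ys.min(),xs.mean(), [np.ptp(np.nonzero(m[y])[0]) for y in(110,130,150,200,250)])
print(proj(W,[[.3505,.2426,.05],[.40,.245,.05],[.3505,.2426,.06]]))
print(R.T@(W[1][:3,3]-p),R.T@W[1][:3,:3])
# widths predicted
for x in (.3505,.38,.40): print(proj(W,[[x,.2376,.05],[x,.2516,.05]]))
E
```

```text
rod end row 97 332.3881656804734 [np.int64(31), np.int64(31), np.int64(30), np.int64(98), np.int64(109)]
[[330.6604  99.7704]
 [330.6538 223.4841]
 [330.8199  98.2211]]
[ 0.0686 -0.0011 -0.1804] [[ 0.0006 -0.9634 -0.2681]
 [ 1.      0.0007 -0.0005]
 [ 0.0006 -0.2681  0.9634]]
[[317.7916  99.1367]
 [353.7986 100.91  ]]
[[314.9226 175.23  ]
 [349.1586 176.8363]]
[[313.1332 222.6875]
 [346.2644 224.1939]]
```

Both cameras agree that the finger tips stand about 32 mm behind the reported TCP. The side camera puts them at z≈0.062, and the wrist-camera depth matches. So the rod was never touched. I'll open and descend by that offset while watching the force.

Emit:
carry_out(
  plan=[1, 0, 0, 0, 0, 1, 0, 0, 0, 0, 1, 0, 0, 0, 0, 1, 0, 0, 0, 0, 1, 0, 0, 0, 0, 1, 0, 0, 0, 0, 1, 0, 0, 0.1, 0, 1, 0, 0, 0.1, 0, 1, 0, 0, 0.1, 0, 1, 0, 0, 0.1, 0, 1, 0, 0, 0, 0],
)

```text
time_s: 5.8
tcp_pos: [0.4269, 0.2458, 0.0092]
orientation: [0.072, -3.139, 0.002]
ft_force: [0.2, -0.3, 0.6]
opening: 0.0857
finger_force: 0.0
```

```bash
python3 - <<'E'
from h import *
p,R,s=state();print(s["time_s"],p,yaw(R),s["ft_force"],s["opening"],s["joint_positions"])
a=eyes.grab_frame("wrist")[:,:,::-1];b=eyes.grab_frame("side")[:,:,::-1];cv2.imwrite("pics/w5.png",a);cv2.imwrite("pics/s5.png",b)
d=cv2.absdiff(b,cv2.imread("pics/side0.png")).sum(2)[180:240,150:270]>90
g=cv2.cvtColor(b,cv2.COLOR_BGR2GRAY)
# dark finger pixels: per column lowest dark row
for x in range(160,240,4): 
    c=np.nonzero(g[150:260,x]<38)[0]; print((x,int(c.max()+150)) if len(c) else (x,None),end=" ")
P=[[p[0],p[1]+e,z] for e in(-.05,.05) for z in(.05,.06,.07)];print(proj(cam("side"),P))
E
```

```text
5.8 [0.4269 0.2458 0.0092] 0.046110850692807674 [ 0.2474 -0.2848  0.5636] 0.08574085986976529 [-0.9136  0.3781  0.363   2.0876 -0.2021  0.7104  1.1971]
(160, 174) (164, 173) (168, 173) (172, 190) (176, 235) (180, 250) (184, 249) (188, 252) (192, 249) (196, 250) (200, 248) (204, 242) (208, 243) (212, 240) (216, 239) (220, 238) (224, 233) (228, 232) (232, 235) (236, 234) [[204.2279 231.8083]
 [203.5986 227.6522]
 [202.9635 223.4569]
 [184.3551 213.6785]
 [183.6755 209.6902]
 [182.9898 205.6665]]
```

Emit:
carry_out(
  newtons=80,
  plan=[1, 0, 0, 0.1, 0, 1, 0, 0, 0.08, 0, 1, 0, 0, 0, 0, -1, 0, 0, 0, 0, -1, 0, 0, 0, 0, -1, 0, 0, 0, 0, -1, 0, 0, 0, 0, -1, 0, 0, 0, 0, -1, 0, 0, 0, 0, -1, 0, 0, 0, 0],
)

```text
time_s: 6.9
tcp_pos: [0.4277, 0.2473, 0.0015]
orientation: [-0.073, 3.14, 0.002]
ft_force: [-1.2, 1.7, 2.9]
opening: 0.0115
finger_force: 78.1
```

Emit:
carry_out(
  plan=[-1, 0, 0, -0.2, 0, -1, 0, 0, -0.4, 0, -1, 0, 0, -0.5, 0, -1, 0, 0, -0.5, 0, -1, 0, 0, -0.4, 0, -1, 0, 0, 0, 0],
)

```text
time_s: 7.5
tcp_pos: [0.4296, 0.2467, 0.1038]
orientation: [-0.071, 3.136, 0.005]
ft_force: [0.0, -0.2, -1.2]
opening: 0.0109
finger_force: 78.1
```

```bash
python3 - <<'E'
from h import *
p,R,s=state();print(s["time_s"],p,yaw(R),s["ft_force"],s["wrist_torque"],s["opening"])
rows(-1,[((.453,-.172,.10),.60)],vmax=.04)
E
```

```text
7.5 [0.4296 0.2467 0.1038] 0.045499981053713695 [ 0.0206 -0.2002 -1.1982] [ 0.0193 -0.0203 -0.0602] 0.010925004067286956
-1, -0.008, -0.762, 0.007, -0.361,
-1, 0.031, -0.762, 0.007, -0.361,
-1, 0.069, -0.759, 0.007, -0.361,
-1, 0.107, -0.755, 0.007, -0.361,
-1, 0.145, -0.749, 0.007, -0.361,
-1, 0.183, -0.740, 0.007, -0.361,
-1, 0.220, -0.730, 0.007, -0.361,
-1, 0.256, -0.718, 0.007, -0.361,
-1, 0.292, -0.704, 0.007, -0.361,
-1, 0.327, -0.689, 0.007, -0.361,
-1, 0.361, -0.671, 0.007, -0.361,
```

Emit:
carry_out(
  plan=[-1, 0, -0.76, -0.3, -0.36, -1, 0.03, -0.76, -0.2, -0.36, -1, 0.07, -0.76, 0, -0.36, -1, 0.11, -0.76, 0, -0.36, -1, 0.15, -0.75, 0, -0.36, -1, 0.18, -0.74, 0, -0.36, -1, 0.22, -0.73, 0, -0.36, -1, 0.26, -0.72, 0, -0.36, -1, 0.29, -0.7, 0, -0.36, -1, 0.33, -0.69, 0, -0.36, -1, 0.36, -0.67, 0, -0.36, -1, 0, 0, 0.5, 0, -1, 0, 0, 0.5, 0, -1, 0, 0, 0, 0, -1, 0, 0, 0, 0],
)

```text
time_s: 9.0
tcp_pos: [0.449, -0.1726, 0.0755]
orientation: [0.926, -3.0, -0.001]
ft_force: [0.1, -0.8, -1.6]
opening: 0.011
finger_force: 78.4
```

```bash
python3 - <<'E'
from h import *
p,R,s=state();print(s["time_s"],p,yaw(R),s["ft_force"],s["wrist_torque"],s["joint_positions"])
for n in("side","top","wrist"):
    C=cam(n);im=eyes.grab_frame(n)[:,:,::-1].copy();cv2.imwrite(f"pics/{n}6.png",im)
    h=cv2.cvtColor(im,cv2.COLOR_BGR2HSV);m=cv2.inRange(h,(13,110,70),(27,255,255))
    k,l,st,ce=cv2.connectedComponentsWithStats(m)
    d=np.array([np.cos(yaw(R)),np.sin(yaw(R)),0]);g=np.array([p[0],p[1],p[2]+.0485])
    print(n,"pred a,grip,b",proj(C,[g+.143*d,g,g-.077*d]).round(1).tolist())
    for i in range(1,k):
        if st[i,4]>25: 
            q=np.argwhere(l==i)[:,::-1]; (vx,vy,x,y)=cv2.fitLine(q.astype(np.float32),cv2.DIST_L2,0,.01,.01).ravel(); t=(q-[x,y])@[vx,vy]; print("  ",st[i],[round(float(v),1) for v in(x+vx*t.min(),y+vy*t.min(),x+vx*t.max(),y+vy*t.max())])
a=cv2.imread("pics/side6.png");b=cv2.imread("pics/top6.png")
o=np.hstack([cv2.resize(a[150:300,270:420],(400,400)),cv2.resize(b[160:310,290:440],(400,400))]);cv2.imwrite("pics/v6.png",cv2.convertScaleAbs(o,alpha=1.7))
E
```

```text
9.0 [ 0.449  -0.1726  0.0755] 0.5988228107531923 [ 0.0507 -0.8343 -1.5724] [ 0.0108  0.0133 -0.0152] [-0.2824  0.2858  0.6538  2.0699 -0.2274  0.8577  2.6717]
side pred a,grip,b [[343.3, 236.2], [315.9, 281.7], [297.6, 312.0]]
   [135 147  14  25 208] [138.5, 147.4, 144.1, 171.9]
   [371 189  53  34 438] [372.5, 194.5, 421.7, 210.8]
   [416 202  79  48 806] [418.4, 215.8, 491.2, 244.2]
   [173 222  12  11  45] [172.4, 223.7, 182.5, 231.9]
   [184 222  57  27 411] [185.0, 243.1, 238.4, 225.9]
   [172 240  14  13  48] [172.3, 241.7, 184.5, 252.5]
   [331 241  10  19  99] [331.1, 259.1, 339.5, 241.2]
   [300 284  16  18 112] [301.3, 302.0, 313.5, 285.9]
   [294 308   9   9  54] [294.8, 309.9, 301.6, 314.6]
top pred a,grip,b [[357.3, 223.9], [398.9, 280.4], [422.2, 312.1]]
   [ 255   86  123   40 4473] [254.5, 107.5, 376.9, 104.0]
   [479 199   8   7  35] [479.0, 201.9, 486.0, 201.7]
   [356 223  32  45 324] [357.6, 223.5, 388.2, 265.4]
   [ 194  248   28   74 1732] [207.9, 248.0, 207.9, 321.0]
wrist pred a,grip,b [[331.1, 586.9], [332.3, 311.1], [333.3, 92.9]]
   [  308    91    42   325 11863] [328.3, 415.0, 328.6, 91.0]
```

View pics/v6.png

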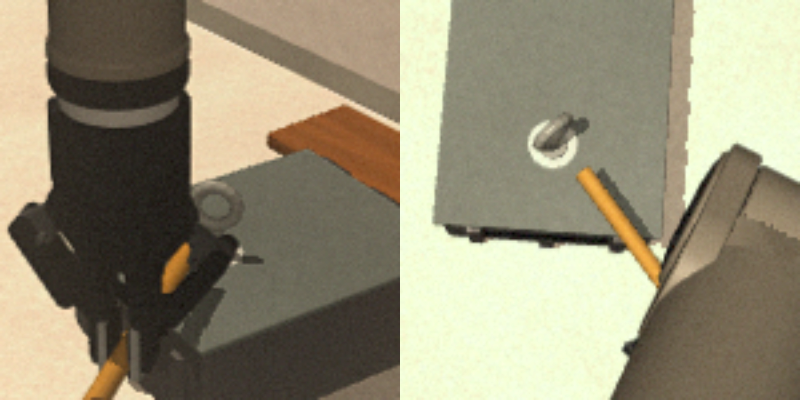

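Top view: the rod tip is at (357,223), exactly where predicted, and the eye is at about (347,211). The rod is level and aimed at the loop. Inserting.

Emit:
carry_out(
  plan=[-1, -0.2, -0.03, 0.02, 0, -1, -0.2, 0, 0, 0, -1, -0.2, 0, 0, 0, -1, -0.2, 0, 0, 0, -1, -0.15, 0, 0, 0, -1, -0.15, 0, 0, 0, -1, 0, 0, 0, 0],
)

```text
time_s: 9.85
tcp_pos: [0.4975, -0.1419, 0.075]
orientation: [-0.929, 3.001, -0.0]
ft_force: [1.1, -0.5, -1.9]
opening: 0.0109
finger_force: 78.4
```

```bash
cat >> h.py <<'E'
L=np.array([.600,-.0714,.1223])
def rep():
    p,R,s=state();y=yaw(R);g=p+[0,0,.0485];d=np.array([np.cos(y),np.sin(y)]);r=L-g
    F=np.array(s["ft_force"]);M=np.array(s["wrist_torque"])
    a=p-L
    print("t",s["time_s"],"p",p,"yaw",round(y,4),"R",round(r[:2]@d,4),"lat(+=rod right)",round(d[0]*r[1]-d[1]*r[0],4),"dz",round(-r[2],4),"F",F,"M",M,
      "tq cw",round(-(a[0]*F[1]-a[1]*F[0]),3),round(-M[2],3),"j7",round(s["joint_positions"][6],2),"open",round(s["opening"],4))
E
python3 -c "from h import *;rep()"
```

```text
t 9.85 p [ 0.4975 -0.1419  0.075 ] yaw 0.6007 R 0.1244 lat(+=rod right) 0.0002 dz 0.0012 F [ 1.1214 -0.5359 -1.9386] M [-0.0166  0.0477 -0.033 ] tq cw -0.134 0.033 j7 2.61 open 0.0109
```

Emit:
carry_out(
  plan=[-1, -0.2, 0, 0, 0, -1, -0.2, 0, 0, 0, -1, -0.2, 0, 0, 0, -1, -0.2, 0, 0, 0, -1, -0.1, 0, 0, 0, -1, 0, 0, 0, 0],
)

```text
time_s: 10.45
tcp_pos: [0.5343, -0.1167, 0.075]
orientation: [-0.929, 3.001, -0.0]
ft_force: [-0.5, -0.5, -1.7]
opening: 0.0108
finger_force: 78.3
```

```bash
python3 - <<'E'
from h import *
rep()
im=eyes.grab_frame("top")[:,:,::-1].copy();cv2.imwrite("pics/top7.png",im)
m=cv2.inRange(cv2.cvtColor(im,cv2.COLOR_BGR2HSV),(13,110,70),(27,255,255));m[:140]=0;k,l,st,ce=cv2.connectedComponentsWithStats(m);print([x.tolist() for x in st[1:] if x[4]>15])
p,R,s=state();y=yaw(R);g=p+[0,0,.0485];print(proj(cam("top"),[g+.143*np.array([np.cos(y),np.sin(y),0])]))
# arc about L at R from y: print
R0=(L-g)[:2]@[np.cos(y),np.sin(y)]
def at(a): return (L[0]-R0*np.cos(a),L[1]-R0*np.sin(a),p[2])
rows(-1,[(at(a),a,1) for a in y-.06*np.arange(1,15)])
E
```

```text
t 10.45 p [ 0.5343 -0.1167  0.075 ] yaw 0.6005 R 0.0797 lat(+=rod right) 0.0002 dz 0.0012 F [-0.5184 -0.4746 -1.7262] M [-0.0568  0.0379  0.0229] tq cw -0.008 -0.023 j7 2.57 open 0.0108
[[328, 184, 17, 23, 154], [480, 199, 7, 7, 32], [194, 247, 28, 75, 1780], [389, 265, 6, 7, 24]]
[[329.8939 185.2389]]
-1, -0.003, 0.104, -0.000, 0.430,
-1, -0.003, 0.097, -0.000, 0.430,
-1, -0.003, 0.097, -0.000, 0.430,
-1, -0.003, 0.097, -0.000, 0.430,
-1, -0.003, 0.097, -0.000, 0.430,
-1, -0.003, 0.097, -0.000, 0.430,
-1, -0.003, 0.097, -0.000, 0.430,
-1, -0.003, 0.097, -0.000, 0.430,
-1, -0.003, 0.097, -0.000, 0.430,
-1, -0.003, 0.097, -0.000, 0.430,
-1, -0.003, 0.097, -0.000, 0.430,
-1, -0.003, 0.097, -0.000, 0.430,
-1, -0.003, 0.097, -0.000, 0.430,
-1, -0.003, 0.097, -0.000, 0.430,
```

Emit:
carry_out(
  plan=[-1, 0, 0.1, 0, 0.43, -1, 0, 0.1, 0, 0.43, -1, 0, 0.1, 0, 0.43, -1, 0, 0.1, 0, 0.43, -1, 0, 0.1, 0, 0.43, -1, 0, 0.1, 0, 0.43, -1, 0, 0.1, 0, 0.43, -1, 0, 0.1, 0, 0.43, -1, 0, 0, 0, 0],
)

```text
time_s: 11.4
tcp_pos: [0.5179, -0.0803, 0.075]
orientation: [0.187, -3.135, -0.001]
ft_force: [-0.2, -0.2, -1.9]
opening: 0.0113
finger_force: 78.3
```

```bash
python3 -c "from h import *;rep()"
```

```text
t 11.4 p [ 0.5179 -0.0803  0.075 ] yaw 0.1192 R 0.0826 lat(+=rod right) -0.0009 dz 0.0012 F [-0.2242 -0.1861 -1.9342] M [ 0.016   0.0878 -0.0564] tq cw -0.013 0.056 j7 2.07 open 0.0113
```

Emit:
carry_out(
  plan=[-1, -0.01, 0.1, 0, 0.43, -1, -0.01, 0.1, 0, 0.43, -1, -0.01, 0.1, 0, 0.43, -1, -0.01, 0.1, 0, 0.43, -1, 0, 0, 0, 0],
)

```text
time_s: 11.9
tcp_pos: [0.5188, -0.0607, 0.0748]
orientation: [-0.188, -3.134, -0.0]
ft_force: [-1.7, 0.6, 0.4]
opening: 0.0107
finger_force: 78.5
```

```bash
python3 -c "from h import *;rep()"
```

```text
t 11.9 p [ 0.5188 -0.0607  0.0748] yaw -0.1198 R 0.0819 lat(+=rod right) -0.0009 dz 0.001 F [-1.6783  0.613   0.3736] M [0.1486 0.4144 0.0784] tq cw 0.032 -0.078 j7 1.82 open 0.0107
```

Emit:
carry_out(
  plan=[-1, -0.01, 0.1, 0, 0.43, -1, -0.01, 0.1, 0, 0.43, -1, 0, 0, 0, 0],
)

```text
time_s: 12.2
tcp_pos: [0.5207, -0.051, 0.0746]
orientation: [-0.375, -3.116, -0.0]
ft_force: [-3.6, 1.5, -0.7]
opening: 0.0112
finger_force: 78.5
```

```bash
python3 -c "from h import *;rep()"
```

```text
t 12.2 p [ 0.5207 -0.051   0.0746] yaw -0.2395 R 0.0819 lat(+=rod right) -0.001 dz 0.0008 F [-3.6379  1.492  -0.6779] M [0.2479 0.8166 0.0835] tq cw 0.044 -0.084 j7 1.7 open 0.0112
```

```bash
cat >> h.py <<'E'
def tq():
    p,R,s=state();F=np.array(s["ft_force"]);M=np.array(s["wrist_torque"]);a=p-L;y=yaw(R);d=np.array([np.cos(y),np.sin(y)])
    r=(L-p)[:2]
    print(f"t {s['time_s']:.2f} yaw {y:.4f} R {r@d:.4f} lat {d[0]*r[1]-d[1]*r[0]:.4f} z {p[2]:.4f} F {F.round(2)} Mz {M[2]:.3f} axF {a[0]*F[1]-a[1]*F[0]:.3f} TAU {M[2]+a[0]*F[1]-a[1]*F[0]:.3f}")
E
python3 -c "from h import *;tq()"
```

```text
t 12.20 yaw -0.2395 R 0.0819 lat -0.0010 z 0.0746 F [-3.64  1.49 -0.68] Mz 0.084 axF -0.044 TAU 0.039
```

Emit:
carry_out(
  plan=[-1, 0, 0.1, 0, 0.43, -1, 0, 0.1, 0, 0.43, -1, 0, 0, 0, 0],
)

```text
time_s: 12.5
tcp_pos: [0.5237, -0.0415, 0.0746]
orientation: [-0.561, -3.088, 0.0]
ft_force: [-3.8, 0.5, -0.3]
opening: 0.0111
finger_force: 78.5
```

```bash
python3 -c "from h import *;tq()"
```

```text
t 12.50 yaw -0.3594 R 0.0819 lat -0.0011 z 0.0746 F [-3.77  0.48 -0.29] Mz -0.022 axF 0.076 TAU 0.054
```

Emit:
carry_out(
  plan=[-1, 0, 0.1, 0, 0.43, -1, 0, 0, 0, 0],
)

```text
time_s: 12.7
tcp_pos: [0.5257, -0.0369, 0.0747]
orientation: [-0.653, -3.071, 0.0]
ft_force: [-3.9, 0.7, -0.6]
opening: 0.0113
finger_force: 78.5
```

```bash
python3 -c "from h import *;tq()"
```

```text
t 12.70 yaw -0.4193 R 0.0819 lat -0.0013 z 0.0747 F [-3.9   0.72 -0.64] Mz -0.004 axF 0.081 TAU 0.077
```

Emit:
carry_out(
  plan=[-1, 0, 0.05, 0, 0.215, -1, 0, 0, 0, 0],
)

```text
time_s: 12.9
tcp_pos: [0.5269, -0.0346, 0.0748]
orientation: [-0.703, -3.06, 0.0]
ft_force: [-4.9, 0.8, -0.5]
opening: 0.011
finger_force: 78.5
```

```bash
python3 -c "from h import *;tq()"
```

```text
t 12.90 yaw -0.4513 R 0.0818 lat -0.0012 z 0.0748 F [-4.89  0.83 -0.51] Mz -0.084 axF 0.119 TAU 0.034
```

Emit:
carry_out(
  plan=[-1, 0, 0.05, 0, 0.215, -1, 0, 0, 0, 0],
)

```text
time_s: 13.1
tcp_pos: [0.5281, -0.0324, 0.0748]
orientation: [-0.748, -3.049, 0.001]
ft_force: [-4.6, 0.6, -1.2]
opening: 0.0113
finger_force: 78.5
```

```bash
python3 -c "from h import *;tq()"
```

```text
t 13.10 yaw -0.4812 R 0.0818 lat -0.0013 z 0.0748 F [-4.61  0.57 -1.17] Mz -0.087 axF 0.139 TAU 0.052
```

Emit:
carry_out(
  plan=[-1, 0, 0.05, 0, 0.215, -1, 0, 0, 0, 0],
)

```text
time_s: 13.3
tcp_pos: [0.5293, -0.0302, 0.0748]
orientation: [-0.794, -3.038, 0.001]
ft_force: [-5.3, 0.3, -0.6]
opening: 0.0112
finger_force: 78.5
```

```bash
python3 -c "from h import *;tq()"
```

```text
t 13.30 yaw -0.5111 R 0.0818 lat -0.0013 z 0.0748 F [-5.26  0.27 -0.59] Mz -0.136 axF 0.198 TAU 0.062
```

```bash
cat >> h.py <<'E'
def tqa(n=8):
    X=[]
    for i in range(n):
        p,R,s=state();F=np.array(s["ft_force"]);M=np.array(s["wrist_torque"]);a=p-L
        X.append([*F,M[2],M[2]+a[0]*F[1]-a[1]*F[0]]); eyes.grab_frame("top")
    X=np.array(X);print("yaw %.4f t %.2f"%(yaw(R),s["time_s"]),"F",X[:,:3].mean(0).round(2),"Mz %.3f TAU %.3f sd %.3f"%(X[:,3].mean(),X[:,4].mean(),X[:,4].std()))
E
python3 -c "from h import *;tqa()"
```

```text
yaw -0.5108 t 13.65 F [-5.21  0.33 -0.95] Mz -0.102 TAU 0.090 sd 0.037
```

Emit:
carry_out(
  plan=[-1, 0, 0.05, 0, 0.215, -1, 0, 0, 0, 0],
)

```text
time_s: 13.9
tcp_pos: [0.5306, -0.028, 0.0748]
orientation: [-0.84, -3.026, 0.001]
ft_force: [-5.4, 0.6, -1.0]
opening: 0.0107
finger_force: 78.5
```

```bash
python3 -c "from h import *;tqa(5)"
```

```text
yaw -0.5410 t 14.10 F [-5.07  0.29 -1.33] Mz -0.131 TAU 0.069 sd 0.042
```

Emit:
carry_out(
  plan=[-1, 0, 0.05, 0, 0.215, -1, 0, 0, 0, 0],
)

```text
time_s: 14.35
tcp_pos: [0.532, -0.026, 0.0748]
orientation: [-0.885, -3.013, 0.001]
ft_force: [-5.2, -0.8, -1.0]
opening: 0.011
finger_force: 78.5
```

```bash
python3 -c "from h import *;tqa(5)"
```

```text
yaw -0.5709 t 14.55 F [-5.47  0.11 -1.07] Mz -0.107 TAU 0.133 sd 0.066
```

Emit:
carry_out(
  plan=[-1, 0, 0.05, 0, 0.215, -1, 0, 0, 0, 0],
)

```text
time_s: 14.8
tcp_pos: [0.5334, -0.0239, 0.0749]
orientation: [-0.93, -3.0, 0.001]
ft_force: [-5.6, 0.2, 0.3]
opening: 0.0114
finger_force: 78.6
```

```bash
python3 -c "from h import *;tqa(5)"
```

```text
yaw -0.6008 t 15.00 F [-5.14  0.16 -0.92] Mz -0.168 TAU 0.066 sd 0.018
```

Emit:
carry_out(
  plan=[-1, 0, 0.05, 0, 0.215, -1, 0, 0, 0, 0],
)

```text
time_s: 15.25
tcp_pos: [0.5349, -0.0218, 0.0749]
orientation: [-0.975, -2.986, 0.001]
ft_force: [-5.7, 0.2, -1.8]
opening: 0.0107
finger_force: 78.6
```

```bash
python3 -c "from h import *;tqa(5)"
```

```text
yaw -0.6309 t 15.45 F [-5.27 -0.35 -1.11] Mz -0.178 TAU 0.106 sd 0.038
```

Emit:
carry_out(
  plan=[-1, 0, 0.05, 0, 0.215, -1, 0, 0, 0, 0],
)

```text
time_s: 15.7
tcp_pos: [0.5364, -0.0199, 0.0749]
orientation: [-1.02, -2.971, 0.001]
ft_force: [-5.1, -0.5, -1.2]
opening: 0.0113
finger_force: 78.6
```

```bash
python3 -c "from h import *;tqa(5)"
```

```text
yaw -0.6611 t 15.90 F [-5.15 -0.22 -1.03] Mz -0.199 TAU 0.081 sd 0.026
```

Emit:
carry_out(
  plan=[-1, 0, 0.05, 0, 0.215, -1, 0, 0, 0, 0],
)

```text
time_s: 16.15
tcp_pos: [0.538, -0.0179, 0.0749]
orientation: [-1.064, -2.955, 0.001]
ft_force: [-5.0, 0.0, -1.5]
opening: 0.0108
finger_force: 78.6
```

```bash
python3 -c "from h import *;tqa(4)"
```

```text
yaw -0.6910 t 16.30 F [-5.09 -0.16 -1.23] Mz -0.202 TAU 0.080 sd 0.015
```

Emit:
carry_out(
  plan=[-1, 0, 0.05, 0, 0.215, -1, 0, 0, 0, 0],
)

```text
time_s: 16.55
tcp_pos: [0.5397, -0.016, 0.0749]
orientation: [-1.109, -2.939, 0.001]
ft_force: [-4.0, -0.5, -2.1]
opening: 0.0111
finger_force: 78.6
```

```bash
python3 -c "from h import *;tqa(4)"
```

```text
yaw -0.7212 t 16.70 F [-5.22 -0.82 -1.86] Mz -0.214 TAU 0.125 sd 0.075
```

Emit:
carry_out(
  plan=[-1, 0, 0.05, 0, 0.215, -1, 0, 0, 0, 0],
)

```text
time_s: 16.95
tcp_pos: [0.5412, -0.0143, 0.0749]
orientation: [-1.153, -2.922, 0.002]
ft_force: [-5.2, -1.2, -1.3]
opening: 0.0109
finger_force: 78.6
```

```bash
python3 -c "from h import *;tqa(4)"
```

```text
yaw -0.7513 t 17.10 F [-5.02 -1.3  -1.37] Mz -0.155 TAU 0.208 sd 0.065
```

Emit:
carry_out(
  plan=[-1, 0, 0.025, 0, 0.11, -1, 0, 0, 0, 0],
)

```text
time_s: 17.35
tcp_pos: [0.5418, -0.0137, 0.0749]
orientation: [-1.175, -2.913, 0.003]
ft_force: [-5.9, -1.0, -1.9]
opening: 0.0107
finger_force: 78.6
```

```bash
python3 -c "from h import *;tqa(8)"
```

```text
yaw -0.7665 t 17.70 F [-6.1  -1.08 -1.16] Mz -0.075 TAU 0.340 sd 0.044
```

Emit:
carry_out(
  plan=[-1, 0, 0.025, 0, 0.11, -1, 0, 0, 0, 0],
)

```text
time_s: 17.95
tcp_pos: [0.5423, -0.0131, 0.0748]
orientation: [-1.197, -2.903, 0.004]
ft_force: [-6.3, -2.1, -0.6]
opening: 0.0111
finger_force: 78.5
```

```bash
python3 -c "from h import *;tqa(8)"
```

```text
yaw -0.7817 t 18.30 F [-6.52 -1.83 -0.91] Mz 0.021 TAU 0.507 sd 0.054
```

The stop is clearly felt: the torque rose from 0.08 to 0.34 and then 0.51 N·m, still below 0.6. I'll swing the rod back within its free swivel and re-measure.

Emit:
carry_out(
  plan=[-1, 0, -0.1, 0, -0.43, -1, 0, -0.1, 0, -0.43, -1, 0, -0.1, 0, -0.43, -1, 0, -0.1, 0, -0.43, -1, 0, -0.1, 0, -0.43, -1, 0, -0.1, 0, -0.43, -1, 0, -0.1, 0, -0.43, -1, 0, -0.1, 0, -0.43, -1, 0, 0, 0, 0],
)

```text
time_s: 19.25
tcp_pos: [0.5246, -0.0461, 0.0762]
orientation: [0.472, 3.1, 0.0]
ft_force: [-0.4, -1.2, -0.8]
opening: 0.0111
finger_force: 78.5
```

```bash
python3 -c "from h import *;tqa(3);tq()"
```

```text
yaw -0.3029 t 19.35 F [-0.35 -0.37 -0.91] Mz 0.012 TAU 0.049 sd 0.040
t 19.40 yaw -0.3025 R 0.0809 lat -0.0025 z 0.0756 F [-0.65 -0.11 -1.05] Mz -0.032 axF 0.026 TAU -0.006
```

Emit:
carry_out(
  plan=[-1, 0, -0.1, 0, -0.43, -1, 0, -0.1, 0, -0.43, -1, 0, -0.1, 0, -0.43, -1, 0, 0, 0, 0],
)

```text
time_s: 19.8
tcp_pos: [0.519, -0.0602, 0.0753]
orientation: [0.193, 3.134, -0.0]
ft_force: [0.2, -0.4, -2.4]
opening: 0.0111
finger_force: 78.5
```

```bash
python3 -c "from h import *;tqa(3);tq()"
```

```text
yaw -0.1234 t 19.90 F [ 0.35 -0.28 -1.76] Mz -0.012 TAU 0.006 sd 0.024
t 19.95 yaw -0.1228 R 0.0821 lat -0.0021 z 0.0751 F [ 0.2  -0.85 -0.09] Mz 0.028 axF 0.067 TAU 0.094
```

Emit:
carry_out(
  plan=[-1, 0, -0.04, 0, 0, -1, 0.2, 0, 0, 0, -1, 0.2, 0, 0, 0, -1, 0.2, 0, 0, 0, -1, 0, 0, 0, 0],
)

```text
time_s: 20.45
tcp_pos: [0.4859, -0.0576, 0.0748]
orientation: [-0.192, -3.134, -0.002]
ft_force: [0.2, 0.0, -1.6]
opening: 0.0115
finger_force: 78.5
```

```bash
python3 -c "from h import *;tqa(2);tq()"
```

```text
yaw -0.1220 t 20.50 F [ 0.04 -0.42 -1.54] Mz -0.028 TAU 0.019 sd 0.063
t 20.55 yaw -0.1219 R 0.1126 lat 0.0000 z 0.0752 F [-0.54 -0.08 -1.24] Mz 0.018 axF 0.016 TAU 0.034
```

Emit:
carry_out(
  plan=[-1, 0.2, 0, 0, 0, -1, 0.2, 0, 0, 0, -1, 0.2, 0, 0, 0, -1, 0.2, 0, 0, 0, -1, 0.2, 0, 0, 0, -1, 0.2, 0, 0, 0, -1, 0.2, 0, 0, 0, -1, 0, 0, 0, 0],
)

```text
time_s: 21.35
tcp_pos: [0.417, -0.0491, 0.0748]
orientation: [-0.191, -3.134, -0.002]
ft_force: [0.2, -0.7, -1.2]
opening: 0.0114
finger_force: 78.6
```

```bash
python3 - <<'E'
from h import *
tqa(2);tq();p,R,s=state()
im=eyes.grab_frame("top")[:,:,::-1].copy();cv2.imwrite("pics/top8.png",im)
m=cv2.inRange(cv2.cvtColor(im,cv2.COLOR_BGR2HSV),(13,110,70),(27,255,255));m[:140]=0;k,l,st,ce=cv2.connectedComponentsWithStats(m);print([x.tolist() for x in st[1:] if x[4]>15])
print(p,s["joint_positions"])
rows(-1,[((p[0],p[1],p[2]+.06),yaw(R)),((.429,.2470,.13),.0450),((.429,.2470,.03),.0450)],vmax=.04)
E
```

```text
yaw -0.1218 t 21.40 F [ 0.65 -0.49 -1.3 ] Mz -0.009 TAU 0.067 sd 0.076
t 21.45 yaw -0.1217 R 0.1822 lat -0.0000 z 0.0753 F [ 0.36 -0.09 -0.69] Mz -0.012 axF 0.009 TAU -0.004
[[480, 199, 7, 7, 35], [340, 227, 9, 26, 164], [194, 248, 28, 74, 1738]]
[ 0.4192 -0.0493  0.0753] [-0.7584  0.1911  0.8595  2.2012 -0.1983  0.8235  1.6767]
-1, 0.004, 0.001, -0.599, -0.000,
-1, 0.004, 0.001, -0.600, -0.000,
-1, 0.065, 0.738, 0.013, -0.149,
-1, 0.050, 0.739, 0.013, -0.149,
-1, 0.035, 0.740, 0.013, -0.149,
-1, 0.019, 0.741, 0.013, -0.149,
-1, 0.004, 0.741, 0.013, -0.149,
-1, -0.012, 0.741, 0.013, -0.149,
-1, -0.027, 0.741, 0.013, -0.149,
-1, -0.042, 0.740, 0.013, -0.149,
-1, 0.000, 0.000, 0.667, -0.000,
-1, 0.000, 0.000, 0.667, -0.000,
-1, 0.000, 0.000, 0.667, -0.000,
```

Emit:
carry_out(
  plan=[-1, 0, 0, -0.6, 0, -1, 0, 0, -0.6, 0, -1, 0.07, 0.74, 0, -0.15, -1, 0.05, 0.74, 0, -0.15, -1, 0.03, 0.74, 0, -0.15, -1, 0.02, 0.74, 0, -0.15, -1, 0, 0.74, 0, -0.15, -1, -0.01, 0.74, 0, -0.15, -1, -0.03, 0.74, 0, -0.15, -1, -0.04, 0.74, 0, -0.15, -1, 0, 0, 0.67, 0, -1, 0, 0, 0.67, 0, -1, 0, 0, 0.5, 0, -1, 0, 0, 0, 0, -1, 0, 0, 0, 0],
)

```text
time_s: 23.0
tcp_pos: [0.4295, 0.2467, 0.0433]
orientation: [-0.071, 3.14, -0.001]
ft_force: [0.0, 0.4, -0.5]
opening: 0.0107
finger_force: 78.7
```

```bash
python3 - <<'E'
from h import *
p,R,s=state();print(s["time_s"],p,yaw(R),s["ft_force"])
im=eyes.grab_frame("wrist")[:,:,::-1].copy();cv2.imwrite("pics/wrist9.png",im)
# notch/rest check
h=cv2.cvtColor(im,cv2.COLOR_BGR2HSV);W=cam("wrist");print(proj(W,[[.391,.245,.05],[.3505,.2426,.05],[.3505,.2426,p[2]+.0485]]))
rows(-1,[((.4277,.2473,p[2]),.0455,1),((.4277,.2473,.0015),.0455)],vmax=.01)
E
```

```text
23.0 [0.4295 0.2467 0.0433] 0.04499600564987932 [ 0.0173  0.3757 -0.5303]
[[329.6685 190.6984]
 [328.471   95.0833]
 [328.6395  86.4316]]
-1, 0.049, 0.005, 0.017, -0.003,
-1, 0.000, -0.000, 0.167, -0.000,
-1, 0.000, -0.000, 0.167, -0.000,
-1, 0.000, -0.000, 0.167, -0.000,
-1, 0.000, -0.000, 0.167, -0.000,
-1, 0.000, -0.000, 0.167, -0.000,
```

Emit:
carry_out(
  plan=[-1, 0.03, 0.01, 0.2, 0, -1, 0, 0, 0.2, 0, -1, 0, 0, 0.15, 0, -1, 0, 0, 0.1, 0, -1, 0, 0, 0.1, 0, -1, 0, 0, 0.04, 0, -1, 0, 0, 0, 0, -1, 0, 0, 0, 0],
)

```text
time_s: 23.85
tcp_pos: [0.4275, 0.2472, 0.0038]
orientation: [-0.071, 3.14, 0.001]
ft_force: [0.0, -0.1, -0.9]
opening: 0.0109
finger_force: 78.7
```

```bash
python3 - <<'E'
from h import *
p,R,s=state();print(s["time_s"],p,yaw(R),s["ft_force"],s["wrist_torque"])
E
```

```text
23.85 [0.4275 0.2472 0.0038] 0.04531011480382272 [ 0.0301 -0.091  -0.891 ] [-0.0163  0.0772 -0.0113]
```

2 mm above the seat. Lower it the rest of the way, then release gently.

Emit:
carry_out(
  plan=[-1, 0, 0, 0.05, 0, -1, 0, 0, 0, 0, -1, 0, 0, 0, 0],
)

```text
time_s: 24.15
tcp_pos: [0.4279, 0.2473, 0.0015]
orientation: [-0.071, 3.14, 0.001]
ft_force: [0.5, 0.0, 2.6]
opening: 0.011
finger_force: 79.3
```

Emit:
carry_out(
  newtons=20,
  plan=[-1, 0, 0, 0, 0, -0.6, 0, 0, 0, 0, -0.4, 0, 0, 0, 0, 0, 0, 0, 0, 0, 1, 0, 0, 0, 0, 1, 0, 0, 0, 0, 1, 0, 0, 0, 0, 1, 0, 0, 0, 0, 1, 0, 0, 0, 0, 1, 0, 0, 0, 0],
)

```text
time_s: 25.15
tcp_pos: [0.4273, 0.2472, 0.0011]
orientation: [-0.072, 3.141, 0.0]
ft_force: [0.3, 1.0, -0.1]
opening: 0.0853
finger_force: 0.0
```

Emit:
carry_out(
  plan=[1, 0, 0, -0.2, 0, 1, 0, 0, -0.4, 0, 1, 0, 0, -0.8, 0, 1, 0, 0, -0.8, 0, 1, 0, 0, -0.8, 0, 1, 0, 0, 0, 0, 1, 0, 0, 0, 0],
)

```text
time_s: 25.85
tcp_pos: [0.4277, 0.2476, 0.1523]
orientation: [-0.071, 3.139, 0.004]
ft_force: [-0.2, -0.7, -0.9]
opening: 0.0855
finger_force: 0.0
```

```bash
python3 - <<'E'
from h import *
p,R,s=state();print(s["time_s"],p,s["opening"],s["ft_force"])
W=cam("wrist");a=eyes.grab_frame("wrist")[:,:,::-1].copy();b=eyes.grab_frame("side")[:,:,::-1].copy();c=eyes.grab_frame("top")[:,:,::-1].copy()
print(proj(W,[[.3498,.2426,.05],[.5727,.2529,.05]]))
m=cv2.inRange(cv2.cvtColor(a,cv2.COLOR_BGR2HSV),(15,110,70),(27,255,255));k,l,st,ce=cv2.connectedComponentsWithStats(m);print([x.tolist() for x in st[1:] if x[4]>100])
A=cv2.resize(cv2.imread("pics/side0.png")[190:250,150:260],(400,220));B=cv2.resize(b[190:250,150:260],(400,220))
D=cv2.resize(c[180:230,320:380],(400,333));E=cv2.resize(b[205:255,320:380],(400,333))
cv2.imwrite("pics/v9.png",cv2.convertScaleAbs(np.vstack([np.hstack([A,B]),np.hstack([E,D])]),alpha=1.7))
# bystander change in top view vs start
t0=cv2.imread("pics/top0.png")
for n,(x,y,w,h) in dict(jar=(190,150,45,45),ram=(440,285,50,50),fun=(448,185,50,50)).items(): print(n,cv2.phaseCorrelate(t0[y:y+h,x:x+w].mean(2),c[y:y+h,x:x+w].mean(2))[0])
E
```

```text
25.85 [0.4277 0.2476 0.1523] 0.0854611913421655 [-0.2338 -0.7447 -0.8558]
[[327.4412 108.1759]
 [327.5802 386.3708]]
[[317, 108, 22, 279, 4962]]
jar (0.4609146197850791, 0.41148123734702935)
ram (0.04530319376218017, -0.03810721287677765)
fun (-0.05892654417849741, 0.004349810314941749)
```

View pics/v9.png

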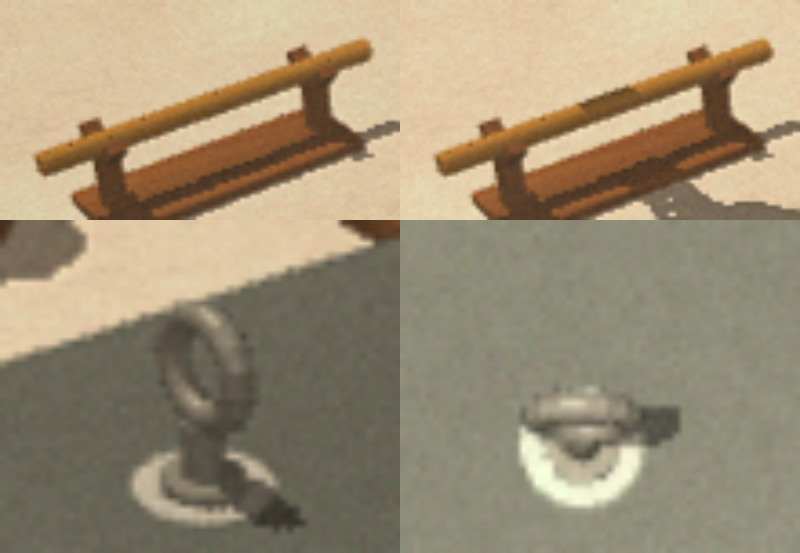

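The rod lies in both notches just as at the start. The eye has turned about 0.7 rad to its stop and stayed there, the bystanders haven't moved, and the gripper is clear.

```bash
python3 -c "
from plant import bot
print(bot.sign_off())"
```

```text
the job is handed in; nothing more can be done
None
```

The job is handed in: the eye was turned clockwise about 0.7 rad to its stop, with a nip of about 0.5 N·m (a bit over the 0.35–0.45 aim, under the 0.6 limit), the rod is back in both notches, the jar, ramekin and funnel look unmoved, and it took about 26 s.

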